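# Line up the carved pinecones by height on the fitting board

## Robot

A 6-joint arm with a two-finger parallel gripper is mounted at the origin on the work surface. World frame = base frame: x ahead of the robot, y to its left, z up, the work surface at z = 0. Lengths are in m, angles in rad, forces in N, time in s.
With the tool pointing down it reaches from about 0.4 to 0.825 m from the base axis. Payload 7 kg.
Tool frame: the origin (TCP) lies midway between the tips of the shut fingers; the grasp point (between the pads) lies 19 mm behind it; y points along the fingers, x is the direction in which the jaws open and shut, and the axes are right-handed (so a half turn about y gives the same grasp; the last joint's range is limited). The gripper opens to 85 mm and grips with 20 to 120 N. Pads are 22 mm wide; open, the fingers measure 114 mm over their backs; the gripper's body (76 mm by 85 mm) begins 54 mm behind the grasp point. The pads swing forward as they close: fully open they stand 13 mm farther back than shut.
Start: joints at [-0.993, 0.359, 0.012, 0, -1.224, -0.288], TCP at [0.193, -0.647, 0.231] pointing down, gripper open.
Joint ranges: [-3.07, 3.07], [-1.43, 2.12], [-1.02, 1.25], [-3.03, 1.67], [-3.05, -0], [-3.03, 3.03]. Speed limits (rad/s): [2.39, 2.39, 3.01, 3.14, 3.14, 3.14].

## Interface

Orientations are given as a unit quaternion [x, y, z, w].
In Python, from workcell import monitor, vision, job gives the robot as it stands.
- The arm moves only by the tool move_arm, never from a script. Its argument "plan" is a list that holds one entry, the list of rows, each a list of 7 numbers: the turn, a rotation vector about the tool's x, y, z in rad, then the shift along the tool's x, y, z in mm, then the finger opening in mm, from 0 to 85.4. A call has 1 to 8 rows; each row is the pose to reach, as a shift and turn from the pose measured when the call began, along the tool's axes at that moment; what a row does not reach only later rows make up. A row lasts 1/8 s, in which the tool goes at most 62.5 mm and 10.7 degrees, less where a joint would pass 70% of its speed; a pose out of reach is approached as far as the arm can. A call with a gripper value outside its range is refused whole. The fingers move at their own pace and stop on an object; "newtons" is the grip in N (left out, the last holds). Time passes only in rows, so rows that repeat a pose let the fingers close. It gives the time, the measured TCP pose, the force and the opening at its end, in the units of the state.
- monitor.get_obs(): the state, without advancing time (a new reading comes with each control period).
- vision.grab_frame(name): name is "scene" or "top"; returns (picture, depth): 400x640x3 uint8, red, green, blue; 400x640 float32, m along the optical axis (not along the pixel's ray), 0 where there is no reading.
- vision.camera_info(name): a dict with "fx", "fy", "cx", "cy" (pixels), "camera_from_world" (4x4, takes a point from world to camera coordinates). Camera axes: x right, y down, z forward; pixel columns grow to the right and rows downward; lengths in m; the calibration is good to about 2 mm. A picture is of the moment at which its call begins. camera_info takes no time and is no camera call.
- job.hand_in(): hands the job in, once; it reports no verdict.
The state is a dict: "time_s": time; "joint_pos": joint angles; "joint_velocities": joint speeds; "tau": joint torques, N m; "ee_pos": TCP position; "tcp_rot": TCP orientation; "force": force on the tool from outside, world axes, zero at the start; "moment": the same for the moment, N m; "finger_gap": finger opening in m.
Only numpy, scipy, OpenCV 4.12 (cv2) and the standard library are available. Lean on these libraries where they do the work, as an engineer would, in place of code of your own. Each camera call takes 0.05 s, during which the arm holds its last target.

## Task

Line up the four carved pinecones by height on the fitting board, ready to be fitted into the transom: the tallest on the mark next to the red block, then each shorter one on the next mark, down to the shortest at the other end. Stand each upright and centred on its own mark, let go of them all, and leave the carved bird standing where it is.

Things in the scene. Friction and masses are not known exactly. Their poses are not given: they have to be found in the camera images.
- cone_a_center (a point): centre (half-way up, on the axis) of the tallest carved wooden pinecone, mid brown, 84 mm tall and 54 mm across; round, standing upright on its flat foot; straight-sided from the foot to 62 % of its height (grip there), then tapering to a blunt tip; z axis up
- cone_b_center (a point): centre (half-way up, on the axis) of the second tallest carved wooden pinecone, pale, 71 mm tall and 47 mm across; round, standing upright on its flat foot; straight-sided from the foot to 62 % of its height (grip there), then tapering to a blunt tip; z axis up
- cone_c_center (a point): centre (half-way up, on the axis) of the second shortest carved wooden pinecone, dark brown, 58 mm tall and 40 mm across; round, standing upright on its flat foot; straight-sided from the foot to 62 % of its height (grip there), then tapering to a blunt tip; z axis up
- cone_d_center (a point): centre (half-way up, on the axis) of the shortest carved wooden pinecone, honey-coloured, 45 mm tall and 33 mm across; round, standing upright on its flat foot; straight-sided from the foot to 62 % of its height (grip there), then tapering to a blunt tip; z axis up
- mark_1: mark 1 of four alike dark round marks, 32 mm across, flush in the upper face of the pale wooden fitting board (fixed, 70 x 380 mm, 18 mm high, lying roughly left to right, turned by up to 0.15 rad); the marks stand in one row 75 mm apart, numbered along it; origin at the mark's centre on the upper face of the board, 18 mm above the bench; y axis along the row, z up
- mark_2: mark 2 of four alike dark round marks, 32 mm across, flush in the upper face of the pale wooden fitting board (fixed, 70 x 380 mm, 18 mm high, lying roughly left to right, turned by up to 0.15 rad); the marks stand in one row 75 mm apart, numbered along it; origin at the mark's centre on the upper face of the board, 18 mm above the bench; y axis along the row, z up
- mark_3: mark 3 of four alike dark round marks, 32 mm across, flush in the upper face of the pale wooden fitting board (fixed, 70 x 380 mm, 18 mm high, lying roughly left to right, turned by up to 0.15 rad); the marks stand in one row 75 mm apart, numbered along it; origin at the mark's centre on the upper face of the board, 18 mm above the bench; y axis along the row, z up
- mark_4: mark 4 of four alike dark round marks, 32 mm across, flush in the upper face of the pale wooden fitting board (fixed, 70 x 380 mm, 18 mm high, lying roughly left to right, turned by up to 0.15 rad); the marks stand in one row 75 mm apart, numbered along it; origin at the mark's centre on the upper face of the board, 18 mm above the bench; y axis along the row, z up
- red_block: red end block, 50 x 28 mm and 14 mm high, fixed on one end of the fitting board in line with the marks, 57 mm beyond the end mark; it may be at either end (a white block like it is at the other); origin at the centre of its underside
- bird: small carved wooden bird on a 66 x 36 mm foot, 62 mm tall, about 85 mm long roughly along x, loose, standing among the pinecones; a bystander to be left alone; origin at the centre of its underside
Mind the look-alikes: they are no part of the job. What is shaped like the part that bears cone_a_center but pink or purple is not meant.

How it is judged:
By the outcome, as a careful person would: the job done as asked, in the order asked, and still so for the second after the job is handed in, with the robot touching nothing.
It also fails if it takes over 109 s, if anything falls off the work surface, if the arm or the gripper's body presses on something with over 40 N, if the wrist force passes 120 N, or if a joint passes its speed limit or range.

## Working session

There is one attempt and no reset: what is moved stays moved. The work goes in short steps, Python scripts to look and compute and a tool call to move; the robot and the scene stay as the last step left them, time stands still between calls to the robot, and variables do not carry over. Pictures are saved under pics/ and viewed, and the job is handed in when it is done.

Besides the shell and the picture viewer there is one more tool, called in YAML: its name, and indented under it one key for each argument. move_arm: Moves the arm, as the interface text tells. Its arguments: {"type":"object","properties":{"plan":{"type":"array","items":{"type":"array","items":{"type":"array","items":{"type":"number"}}}},"newtons":{"type":"number"}},"required":["plan"]}

```bash
ls; mkdir -p pics
python3 - <<'E'
from workcell import monitor, vision, job
import cv2, numpy as np
print(monitor.get_obs())
for n in ("scene","top"):
    p,d=vision.grab_frame(n); cv2.imwrite(f"pics/{n}0.png",p[:,:,::-1]); np.savez(f"pics/{n}0.npz",p=p,d=d)
    print(n,vision.camera_info(n))
E
```

```text
pics
{'time_s': 0.0, 'joint_pos': array([-9.92934731e-01,  3.59387820e-01,  1.10390837e-02, -3.40645489e-04,
       -1.22409313e+00, -2.88097491e-01]), 'joint_velocities': array([-5.69035187e-04,  8.68911346e-04, -3.88745321e-04, -3.87314101e-04,
       -5.80121032e-04,  9.87495785e-05]), 'tau': array([ 2.69855067e-03, -5.83319449e+01,  2.93409902e+01,  6.93693772e+00,
       -6.20037186e-03,  6.24638960e-05]), 'ee_pos': array([ 0.19269285, -0.64640103,  0.23035618]), 'tcp_rot': array([ 0.42209941,  0.56723171, -0.56661753, -0.42311329]), 'force': array([-0.16710567,  0.80581808,  0.8726477 ]), 'moment': array([ 0.05657846, -0.01030257, -0.06286975]), 'finger_gap': 0.08527744989432248}
scene {'fx': 459.82392675293903, 'fy': 459.82392675293903, 'cx': 313.17844134280904, 'cy': 197.26547901650005, 'camera_from_world': array([[-0.78335509,  0.62152969, -0.00746012,  0.36616617],
       [ 0.51177764,  0.63812297, -0.57522406, -0.2287277 ],
       [-0.35275836, -0.45442262, -0.81796187,  1.15892388],
       [ 0.        ,  0.        ,  0.        ,  1.        ]])}
top {'fx': 444.2563398402613, 'fy': 444.2563398402613, 'cx': 319.9210830069832, 'cy': 198.92580474772726, 'camera_from_world': array([[ 0.01626149, -0.99981508, -0.01026467, -0.00354579],
       [-0.99863106, -0.01573008, -0.04988553,  0.4731396 ],
       [ 0.04971484,  0.01106183, -0.99870219,  1.1779517 ],
       [ 0.        ,  0.        ,  0.        ,  1.        ]])}
```

View pics/top0.png

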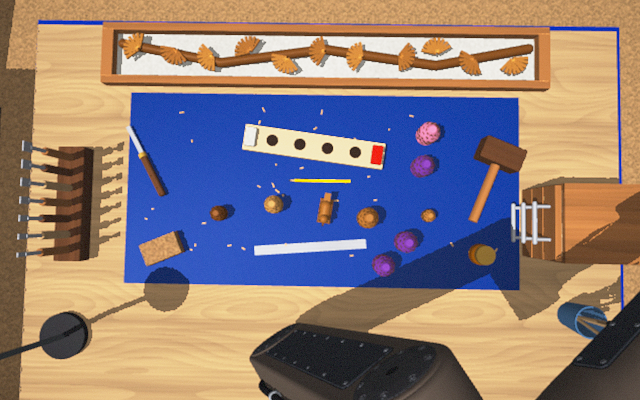

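View pics/scene0.png

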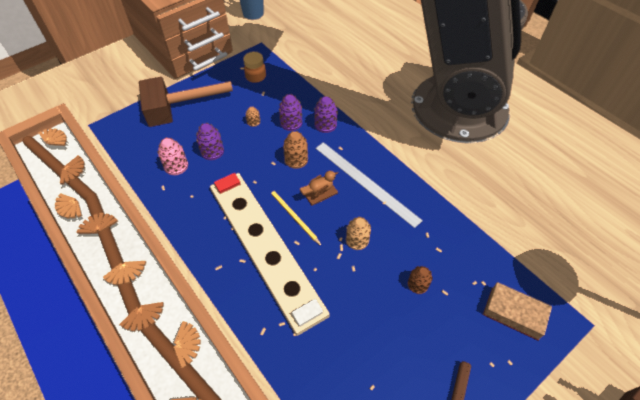

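The top view shows the dark cone at (220,213), pale at (274,204), mid brown at (368,217) and honey at (429,215). The bird is at (326,208). The marks run from (272,140) to (355,152), with the red block at the right end at (377,155). The purple and pink look-alikes are at (428,133), (423,165), (406,241) and (384,264).

```bash
cat > h.py <<'E'
import numpy as np, cv2
from workcell import vision
def cam(n):
    c=vision.camera_info(n); M=c["camera_from_world"]; R=M[:3,:3]; t=M[:3,3]
    return c,R,t,-R.T@t
def ray(n,u,v):
    c,R,t,C=cam(n); d=R.T@np.array([(u-c['cx'])/c['fx'],(v-c['cy'])/c['fy'],1.]); return C,d
def onz(n,u,v,z):
    C,d=ray(n,u,v); return C+d*(z-C[2])/d[2]
def proj(n,X):
    c,R,t,C=cam(n); p=R@np.asarray(X)+t; return np.array([c['fx']*p[0]/p[2]+c['cx'],c['fy']*p[1]/p[2]+c['cy']])
def cloud(n,d):
    c,R,t,C=cam(n); v,u=np.mgrid[0:400,0:640]
    P=np.stack([(u-c['cx'])/c['fx']*d,(v-c['cy'])/c['fy']*d,d],-1)
    W=(P-t)@R; W[d==0]=np.nan; return W
def tri(r1,r2):
    (A,a),(B,b)=r1,r2; a=a/np.linalg.norm(a); b=b/np.linalg.norm(b)
    s=np.linalg.lstsq(np.stack([a,-b],1),B-A,rcond=None)[0]
    p,q=A+a*s[0],B+b*s[1]; return (p+q)/2,np.linalg.norm(p-q)
def objmask(p,seed,r=40):
    hsv=cv2.cvtColor(p,cv2.COLOR_RGB2HSV)
    m=((hsv[...,0]<40)|(hsv[...,0]>172))&(hsv[...,1]>50)&(p[...,0].astype(int)>p[...,2].astype(int)+5)
    m=m.astype(np.uint8)
    n,l,s,c=cv2.connectedComponentsWithStats(m)
    y,x=np.mgrid[0:400,0:640]; dd=(x-seed[0])**2+(y-seed[1])**2+1e6*(l==0)
    # largest comp near seed
    near=[k for k in np.unique(l[dd<15**2]) if k]
    k=max(near,key=lambda k:s[k,4]); 
    mm=(l==k).astype(np.uint8)
    cs,_=cv2.findContours(mm,cv2.RETR_EXTERNAL,cv2.CHAIN_APPROX_NONE)
    out=np.zeros_like(mm); cv2.drawContours(out,cs,-1,1,-1); return out>0
E
cat > m.py <<'E'
import sys
from h import *
seeds={'a':((368,217),(295,150)),'b':((274,204),(358,233)),'c':((220,213),(420,279)),'d':((429,215),(253,116)),'bird':((326,208),(320,187)),'red':((377,155),(228,183))}
H=dict(a=.084,b=.071,c=.058,d=.045,bird=.062,red=.032)
F={n:np.load(f"pics/{n}0.npz") for n in("top","scene")}
for n in F: print(n,"C",cam(n)[3].round(3))
vis={}
for k,s in seeds.items():
    print("==",k)
    rays=[]
    for n,sd in zip(("top","scene"),s):
        p,d=F[n]['p'],F[n]['d']; m=objmask(p,sd); W=cloud(n,d)[m]
        W=W[~np.isnan(W[:,0])]; y,x=np.nonzero(m); u,v=x.mean(),y.mean()
        z=W[:,2]; top=W[z>np.percentile(z,99)-.008].mean(0)
        print(n,"px",m.sum(),"uv",round(u,1),round(v,1),"bb",x.min(),x.max(),y.min(),y.max(),"zmax",np.percentile(z,99).round(4),"topc",top.round(4),"onmid",onz(n,u,v,H[k]*.45).round(4)[:2],"z5",np.percentile(z,5).round(4))
        rays.append(ray(n,u,v))
        vis.setdefault(n,p.copy())[m]=(0,255,0)
    X,e=tri(*rays); print("tri",X.round(4),"gap",e.round(4))
# marks
p=F['top']['p']
for n,rect in (("top",(250,400,120,175)),("scene",(205,335,170,335))):
    p,d=F[n]['p'],F[n]['d']; g=p.max(2); W=cloud(n,d)
    m=((g<70)).astype(np.uint8); x0,x1,y0,y1=rect; mm=np.zeros_like(m); mm[y0:y1,x0:x1]=m[y0:y1,x0:x1]
    N,l,s,c=cv2.connectedComponentsWithStats(mm)
    for i in range(1,N):
        if s[i,4]>60: print(n,"mark",c[i].round(1),s[i,4],onz(n,*c[i],.018).round(4),"depthz",np.nanmedian(W[l==i][:,2]).round(4))
    vis[n][mm>0]=(255,0,255)
    cv2.imwrite(f"pics/seg_{n}.png",cv2.cvtColor(vis[n],cv2.COLOR_RGB2BGR))
E
python3 m.py
```

```text
top C [ 0.414 -0.009  1.2  ]
scene C [0.813 0.445 0.819]
== a
top px 341 uv 367.3 217.6 bb 357 377 208 227 zmax 0.0869 topc [ 0.426  -0.1194  0.0829] onmid [ 0.425  -0.1207] z5 0.0491
scene px 714 uv 295.3 150.1 bb 284 307 131 167 zmax 0.0855 topc [ 0.426  -0.1156  0.0817] onmid [ 0.4266 -0.1153] z5 0.0081
tri [ 0.4242 -0.1206  0.0315] gap 0.0022
== b
top px 261 uv 273.1 204.0 bb 264 282 196 212 zmax 0.0737 topc [0.4574 0.1277 0.0697] onmid [0.4567 0.1269] z5 0.0169
scene px 630 uv 358.0 233.4 bb 346 370 217 249 zmax 0.0724 topc [0.4571 0.1309 0.0688] onmid [0.4584 0.1317] z5 0.007
tri [0.4562 0.1284 0.0254] gap 0.0021
== c
top px 193 uv 218.4 212.7 bb 210 226 206 219 zmax 0.0603 topc [0.433  0.2735 0.0564] onmid [0.4316 0.2721] z5 0.0141
scene px 474 uv 419.5 279.5 bb 408 431 267 292 zmax 0.0592 topc [0.4321 0.2764 0.0559] onmid [0.4325 0.276 ] z5 0.0099
tri [0.4309 0.2741 0.0211] gap 0.0022
== d
top px 139 uv 428.0 215.2 bb 421 435 209 221 zmax 0.0478 topc [ 0.4349 -0.2817  0.0435] onmid [ 0.4341 -0.2829] z5 0.0174
scene px 215 uv 252.4 116.4 bb 246 259 107 125 zmax 0.0467 topc [ 0
[... 506 characters left out ...]
4] z5 0.0135
scene px 6130 uv 269.4 254.3 bb 211 328 174 335 zmax 0.0335 topc [0.6199 0.0688 0.0313] onmid [0.6182 0.0516] z5 0.015
tri [ 0.6134  0.0197 -0.0367] gap 0.0204
top mark [271.6 139.8] 76 [0.6298 0.1362 0.018 ] depthz 0.0185
top mark [299.4 143.8] 78 [0.6198 0.0613 0.018 ] depthz 0.0188
top mark [327.1 147.7] 77 [ 0.6106 -0.0131  0.018 ] depthz 0.0181
top mark [354.7 151.7] 78 [ 0.6008 -0.087   0.018 ] depthz 0.0186
scene mark [239.  203.4] 103 [ 0.5993 -0.0857  0.018 ] depthz 0.0181
scene mark [255.1 229.4] 116 [ 0.6089 -0.0113  0.018 ] depthz 0.0183
scene mark [272.6 257.5] 134 [0.6184 0.063  0.018 ] depthz 0.0186
scene mark [291.5 288.2] 155 [0.6281 0.1376 0.018 ] depthz 0.0183
```

```bash
cat > g.py <<'E'
import sys, numpy as np
from workcell import monitor
from scipy.spatial.transform import Rotation as Ro
o=monitor.get_obs(); R=Ro.from_quat(o['tcp_rot']).as_matrix(); p=o['ee_pos']
print("t",round(o['time_s'],2),"p",p.round(4),"gap",round(o['finger_gap'],4),"F",o['force'].round(1),"j",o['joint_pos'].round(2)); print(R.round(3))
n=np.array([.9917,-.129,0.]); y=np.array([0,0,-1.])
best=None
for s in (1,-1):
    x=n*s; T=np.stack([x,y,np.cross(x,y)],1); rv=Ro.from_matrix(R.T@T).as_rotvec()
    if best is None or np.linalg.norm(rv)<np.linalg.norm(best): best=rv
print("turn",best.round(3))
a=[float(v) for v in sys.argv[1:]]
for i in range(0,len(a),3):
    t=np.array(a[i:i+3]); print(t,"shift mm",(R.T@(t-p)*1000).round(1))
E
python3 g.py .425 -.119 .2  .425 -.119 .018 .434 -.282 .2
```

```text
t 0.1 p [ 0.1927 -0.6464  0.2305] gap 0.0854 F [ 0.3 -0.2 -0.4] j [-0.99  0.36  0.01 -0.   -1.22 -0.29]
[[-0.286 -0.001 -0.958]
 [ 0.958  0.001 -0.286]
 [ 0.001 -1.     0.   ]]
turn [ 1.000e-03 -1.152e+00  1.000e-03]
[ 0.425 -0.119  0.2  ] shift mm [ 439.1   31.1 -373.3]
[ 0.425 -0.119  0.018] shift mm [ 438.8  213.1 -373.3]
[ 0.434 -0.282  0.2  ] shift mm [ 280.3   30.8 -335.3]
```

move_arm:
  plan:
    - [[0, -1.152, 0, 439, 31, -373, 85], [0, -1.152, 0, 439, 31, -373, 85], [0, -1.152, 0, 439, 31, -373, 85], [0, -1.152, 0, 439, 31, -373, 85], [0, -1.152, 0, 439, 31, -373, 85], [0, -1.152, 0, 439, 31, -373, 85], [0, -1.152, 0, 439, 31, -373, 85], [0, -1.152, 0, 439, 31, -373, 85]]
  newtons: 40

```text
time_s: 1.1
ee_pos: [0.394, -0.1878, 0.2043]
tcp_rot: [0.045, 0.706, -0.705, -0.046]
force: [1.9, -0.5, 0.0]
finger_gap: 0.085
```

```bash
python3 g.py .425 -.119 .2  .425 -.119 .018
```

```text
t 1.1 p [ 0.394  -0.1878  0.2043] gap 0.085 F [ 1.9 -0.5  0. ] j [ 0.01 -0.02 -0.52 -0.   -1.07 -0.14]
[[-0.992 -0.    -0.128]
 [ 0.128  0.001 -0.992]
 [ 0.    -1.    -0.001]]
turn [0.001 0.001 0.   ]
[ 0.425 -0.119  0.2  ] shift mm [-21.9   4.4 -72.2]
[ 0.425 -0.119  0.018] shift mm [-21.9 186.4 -72. ]
```

move_arm:
  plan:
    - [[0, 0, 0, -22, 4, -72, 85], [0, 0, 0, -22, 4, -72, 85], [0, 0, 0, -22, 40, -72, 85], [0, 0, 0, -22, 80, -72, 85], [0, 0, 0, -22, 95, -72, 85], [0, 0, 0, -22, 95, -72, 85]]

```text
time_s: 1.85
ee_pos: [0.4239, -0.1197, 0.1083]
tcp_rot: [0.045, 0.706, -0.705, -0.047]
force: [0.7, -0.3, 0.6]
finger_gap: 0.0849
```

```bash
python3 g.py .425 -.119 .018
python3 - <<'E'
from h import *
for n in ("scene","top"):
    p,d=vision.grab_frame(n); cv2.imwrite(f"pics/{n}1.png",p[:,:,::-1]); np.savez(f"pics/{n}1.npz",p=p,d=d)
a=cv2.imread("pics/scene1.png")[60:260,180:440];b=cv2.imread("pics/top1.png")[100:300,240:500]
cv2.imwrite("pics/v1.png",cv2.resize(np.vstack([a,b]),None,fx=1.5,fy=1.5,interpolation=cv2.INTER_CUBIC) if 0 else cv2.resize(np.hstack([a,b]),(780,300)))
E
```

```text
t 1.85 p [ 0.4239 -0.1197  0.1083] gap 0.0849 F [ 0.7 -0.3  0.6] j [ 0.17  0.1  -0.65 -0.   -0.82 -0.3 ]
[[-0.992 -0.003 -0.129]
 [ 0.129  0.001 -0.992]
 [ 0.003 -1.    -0.001]]
turn [0.001 0.    0.003]
[ 0.425 -0.119  0.018] shift mm [-1.3 90.3 -0.8]
```

View pics/v1.png

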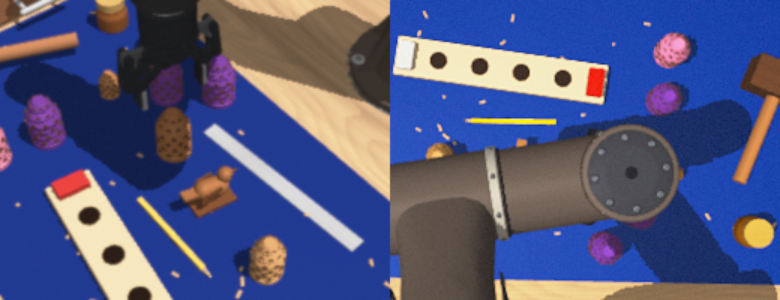

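The gripper hangs over the mid brown cone, with its fingers on either side of it, at about (173,133) in the left half. The bird stands clear at (210,190).

move_arm:
  plan:
    - [[0, 0, 0, -1, 40, -1, 85], [0, 0, 0, -1, 75, -1, 85], [0, 0, 0, -1, 90, -1, 85], [0, 0, 0, -1, 90, -1, 50], [0, 0, 0, -1, 90, -1, 45], [0, 0, 0, -1, 90, -1, 45], [0, 0, 0, -1, 90, -1, 45], [0, 0, 0, -1, 90, -1, 45]]
  newtons: 40

```text
time_s: 2.95
ee_pos: [0.4275, -0.1185, 0.0211]
tcp_rot: [0.046, 0.706, -0.705, -0.045]
force: [-1.1, 0.0, 7.4]
finger_gap: 0.0532
```

```bash
python3 g.py .425 -.119 .15 .6 -.0863 .15 .6 -.0863 .038
```

```text
t 2.95 p [ 0.4275 -0.1185  0.0211] gap 0.0532 F [-1.1  0.   7.4] j [ 0.18  0.24 -0.75 -0.   -0.58 -0.3 ]
[[-0.992  0.003 -0.128]
 [ 0.128  0.001 -0.992]
 [-0.002 -1.    -0.002]]
turn [ 0.002  0.001 -0.002]
[ 0.425 -0.119  0.15 ] shift mm [   2.1 -128.9    0.6]
[ 0.6    -0.0863  0.15  ] shift mm [-167.3 -128.3  -54.3]
[ 0.6    -0.0863  0.038 ] shift mm [-167.   -16.3  -54.1]
```

move_arm:
  plan:
    - [[0, 0, 0, 0, -40, 0, 40], [0, 0, 0, 0, -90, 0, 40], [0, 0, 0, 0, -129, 0, 40], [0, 0, 0, 0, -129, 0, 40], [0, 0, 0, -60, -129, -19, 40], [0, 0, 0, -120, -129, -38, 40], [0, 0, 0, -167, -129, -54, 40], [0, 0, 0, -167, -129, -54, 40]]
  newtons: 40

```text
time_s: 3.95
ee_pos: [0.602, -0.0858, 0.1485]
tcp_rot: [0.046, 0.706, -0.705, -0.045]
force: [-0.3, 0.4, -2.1]
finger_gap: 0.0528
```

```bash
python3 g.py .6 -.0863 .15 .6 -.0863 .041
python3 - <<'E'
from h import *
for n in ("scene",):
    p,d=vision.grab_frame(n); cv2.imwrite(f"pics/{n}2.png",p[:,:,::-1]); np.savez(f"pics/{n}2.npz",p=p,d=d)
E
```

```text
t 3.95 p [ 0.602  -0.0858  0.1485] gap 0.0528 F [-0.3  0.4 -2.1] j [ 0.18  0.31 -0.25 -0.   -1.   -0.31]
[[-0.992  0.001 -0.128]
 [ 0.128  0.001 -0.992]
 [-0.001 -1.    -0.001]]
turn [ 0.001  0.001 -0.001]
[ 0.6    -0.0863  0.15  ] shift mm [ 1.9 -1.5  0.7]
[ 0.6    -0.0863  0.041 ] shift mm [  2.  107.5   0.8]
```

View pics/scene2.png

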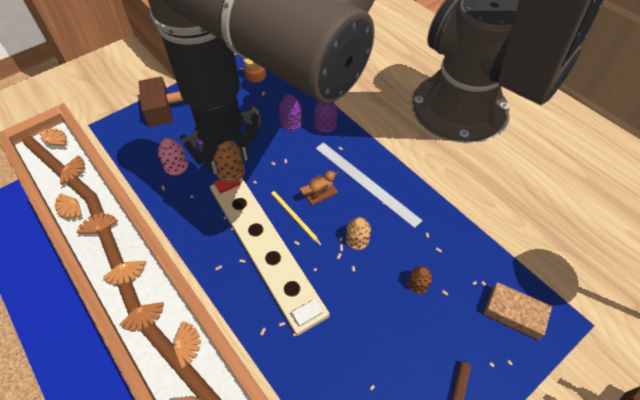

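The cone is held upright in the gripper at about (229,161). The bird and the other cones are undisturbed.

move_arm:
  plan:
    - [[0, 0, 0, 2, 50, 1, 40], [0, 0, 0, 2, 90, 1, 40], [0, 0, 0, 2, 102, 1, 40], [0, 0, 0, 2, 104, 1, 40], [0, 0, 0, 2, 104, 1, 40]]

```text
time_s: 4.62
ee_pos: [0.5988, -0.0867, 0.0461]
tcp_rot: [0.046, 0.706, -0.705, -0.045]
force: [0.6, -0.1, -0.9]
finger_gap: 0.053
```

```bash
python3 g.py .6 -.0863 .041
python3 - <<'E'
from h import *
for n in ("scene",):
    p,d=vision.grab_frame(n); cv2.imwrite(f"pics/{n}3.png",p[:,:,::-1]); np.savez(f"pics/{n}3.npz",p=p,d=d)
cv2.imwrite("pics/v3.png",cv2.resize(cv2.imread("pics/scene3.png")[120:270,150:350],None,fx=4,fy=4))
E
```

```text
t 4.62 p [ 0.5988 -0.0867  0.0461] gap 0.053 F [ 0.6 -0.1 -0.9] j [ 0.18  0.42 -0.37 -0.   -0.78 -0.31]
[[-0.992  0.002 -0.128]
 [ 0.128  0.001 -0.992]
 [-0.002 -1.    -0.002]]
turn [ 0.002  0.001 -0.002]
[ 0.6    -0.0863  0.041 ] shift mm [-1.1  5.1 -0.6]
```

View pics/v3.png

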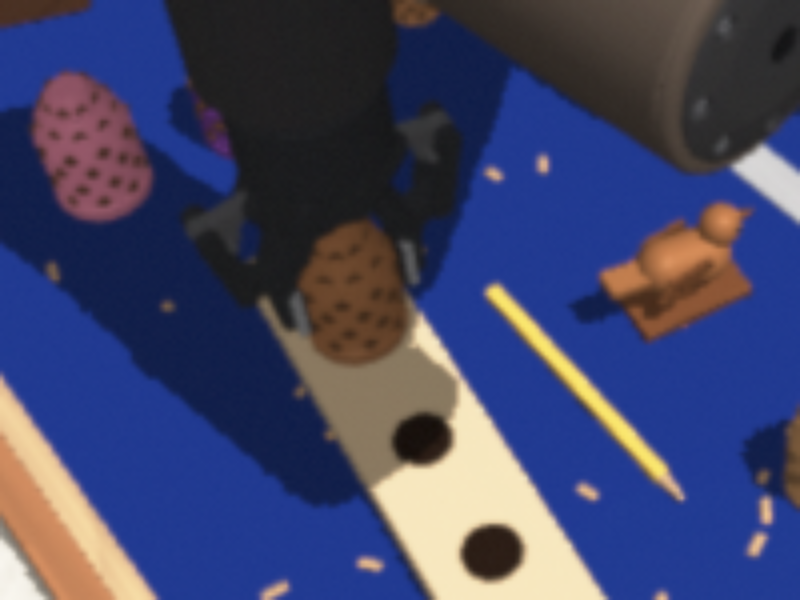

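The cone hangs just above the mark at the red end, covering it. Next is the final descent.

move_arm:
  plan:
    - [[0, 0, 0, -1, 5, -1, 40], [0, 0, 0, -1, 5, -1, 40], [0, 0, 0, -1, 6, -1, 40], [0, 0, 0, -1, 6, -1, 40]]

```text
time_s: 5.18
ee_pos: [0.6, -0.0858, 0.0402]
tcp_rot: [0.046, 0.706, -0.705, -0.045]
force: [-0.3, -0.4, -0.3]
finger_gap: 0.0531
```

move_arm:
  plan:
    - [[0, 0, 0, 0, 1, 0, 40], [0, 0, 0, 0, 2, 0, 40], [0, 0, 0, 0, 2, 0, 40]]

```text
time_s: 5.55
ee_pos: [0.6001, -0.0858, 0.0392]
tcp_rot: [0.046, 0.706, -0.705, -0.044]
force: [-3.2, 0.7, 8.9]
finger_gap: 0.0528
```

Contact: 9 N upward. I'll open the fingers and rise.

move_arm:
  plan:
    - [[0, 0, 0, 0, 0, 0, 62], [0, 0, 0, 0, 0, 0, 75], [0, 0, 0, 0, 0, 0, 85], [0, 0, 0, 0, -10, 0, 85], [0, 0, 0, 0, -50, 0, 85], [0, 0, 0, 0, -100, 0, 85], [0, 0, 0, 0, -130, 0, 85], [0, 0, 0, 0, -130, 0, 85]]

```text
time_s: 6.55
ee_pos: [0.6014, -0.0859, 0.173]
tcp_rot: [0.048, 0.706, -0.705, -0.042]
force: [-0.1, -0.6, -1.7]
finger_gap: 0.0849
```

```bash
python3 g.py .4565 .129 .18 .4565 .129 .012
```

```text
t 6.55 p [ 0.6014 -0.0859  0.173 ] gap 0.0849 F [-0.1 -0.6 -1.7] j [ 0.18  0.29 -0.23 -0.   -1.04 -0.31]
[[-0.992  0.009 -0.127]
 [ 0.127  0.002 -0.992]
 [-0.009 -1.    -0.003]]
turn [ 0.003  0.002 -0.009]
[0.4565 0.129  0.18  ] shift mm [ 171.    -7.9 -194.7]
[0.4565 0.129  0.012 ] shift mm [ 172.5  160.1 -194.2]
```

move_arm:
  plan:
    - [[0.003, 0, -0.009, 171, -8, -195, 85], [0.003, 0, -0.009, 171, -8, -195, 85], [0.003, 0, -0.009, 171, -8, -195, 85], [0.003, 0, -0.009, 171, -8, -195, 85], [0.003, 0, -0.009, 171, -8, -195, 85], [0.003, 0, -0.009, 172, 40, -195, 85], [0.003, 0, -0.009, 172, 75, -195, 85], [0.003, 0, -0.009, 172, 75, -195, 85]]

```text
time_s: 7.55
ee_pos: [0.4548, 0.1278, 0.0949]
tcp_rot: [-0.044, -0.704, 0.707, 0.047]
force: [-0.6, -0.0, 1.1]
finger_gap: 0.0846
```

```bash
cat > a.py <<'E'
from h import *
import sys
k=sys.argv[1]
for n in ("scene","top"):
    p,d=vision.grab_frame(n); cv2.imwrite(f"pics/{n}{k}.png",p[:,:,::-1]); np.savez(f"pics/{n}{k}.npz",p=p,d=d)
a=cv2.imread(f"pics/scene{k}.png")[90:320,200:460];b=cv2.imread(f"pics/top{k}.png")[90:320,190:450]
cv2.imwrite(f"pics/v{k}.png",cv2.resize(np.hstack([a,b]),(790,350)))
E
python3 a.py 4; python3 g.py .4565 .129 .012
```

```text
t 7.65 p [0.457  0.1292 0.0977] gap 0.0851 F [ 0.5 -0.1  0.4] j [ 0.69  0.17 -0.6   0.   -0.81 -0.82]
[[-0.992 -0.    -0.128]
 [ 0.128 -0.001 -0.992]
 [ 0.    -1.     0.001]]
turn [-0.001  0.001  0.   ]
[0.4565 0.129  0.012 ] shift mm [ 0.4 85.7  0.2]
```

View pics/v4.png

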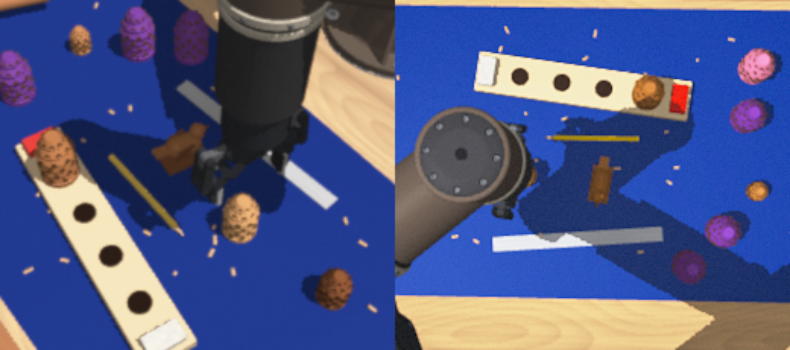

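The tall cone now stands on the mark beside the red block. The gripper is over the pale cone and the bird is clear.

move_arm:
  plan:
    - [[0, 0, 0, 0, 45, 0, 85], [0, 0, 0, 0, 75, 0, 85], [0, 0, 0, 0, 86, 0, 85], [0, 0, 0, 0, 86, 0, 45], [0, 0, 0, 0, 86, 0, 38], [0, 0, 0, 0, 86, 0, 38], [0, 0, 0, 0, 86, 0, 38], [0, 0, 0, 0, 86, 0, 38]]
  newtons: 40

```text
time_s: 8.65
ee_pos: [0.4579, 0.1298, 0.0133]
tcp_rot: [0.046, 0.706, -0.705, -0.044]
force: [-1.5, -0.9, 5.6]
finger_gap: 0.046
```

```bash
python3 g.py .4565 .129 .16 .6098 -.0122 .16 .6098 -.0122 .05
```

```text
t 8.65 p [0.4579 0.1298 0.0133] gap 0.046 F [-1.5 -0.9  5.6] j [ 0.69  0.3  -0.68  0.   -0.58 -0.82]
[[-0.992  0.002 -0.127]
 [ 0.127  0.001 -0.992]
 [-0.002 -1.    -0.001]]
turn [ 0.001  0.002 -0.002]
[0.4565 0.129  0.16  ] shift mm [   1.  -146.7    0.9]
[ 0.6098 -0.0122  0.16  ] shift mm [-169.  -146.5  121.4]
[ 0.6098 -0.0122  0.05  ] shift mm [-168.8  -36.5  121.5]
```

move_arm:
  plan:
    - [[0, 0, 0, 0, -50, 0, 38], [0, 0, 0, 0, -105, 0, 38], [0, 0, 0, 0, -147, 0, 38], [0, 0, 0, -50, -147, 36, 38], [0, 0, 0, -100, -147, 72, 38], [0, 0, 0, -150, -147, 108, 38], [0, 0, 0, -169, -147, 121, 38], [0, 0, 0, -169, -147, 121, 38]]

```text
time_s: 9.65
ee_pos: [0.6107, -0.0132, 0.1607]
tcp_rot: [0.047, 0.706, -0.705, -0.045]
force: [-0.3, 0.8, -0.8]
finger_gap: 0.0462
```

```bash
python3 g.py .6098 -.0122 .16 .6098 -.0122 .038
```

```text
t 9.65 p [ 0.6107 -0.0132  0.1607] gap 0.0462 F [-0.3  0.8 -0.8] j [ 0.3   0.31 -0.23 -0.   -1.03 -0.43]
[[-0.992  0.002 -0.13 ]
 [ 0.13   0.001 -0.992]
 [-0.002 -1.    -0.001]]
turn [ 0.001 -0.001 -0.002]
[ 0.6098 -0.0122  0.16  ] shift mm [ 1.1  0.7 -0.9]
[ 0.6098 -0.0122  0.038 ] shift mm [  1.3 122.7  -0.8]
```

move_arm:
  plan:
    - [[0, 0, 0, 1, 60, -1, 38], [0, 0, 0, 1, 105, -1, 38], [0, 0, 0, 1, 122, -1, 38], [0, 0, 0, 1, 122, -1, 38], [0, 0, 0, 1, 122, -1, 38], [0, 0, 0, 1, 122, -1, 38]]

```text
time_s: 10.4
ee_pos: [0.6112, -0.0116, 0.0406]
tcp_rot: [0.048, 0.706, -0.705, -0.044]
force: [0.4, -0.2, -1.1]
finger_gap: 0.0461
```

```bash
python3 a.py 5; python3 g.py .6098 -.0122 .032
```

```text
t 10.5 p [ 0.6108 -0.0118  0.04  ] gap 0.0458 F [-0.3 -0.1 -0.4] j [ 0.3   0.44 -0.36 -0.   -0.77 -0.43]
[[-0.992  0.004 -0.13 ]
 [ 0.13   0.001 -0.992]
 [-0.004 -1.    -0.002]]
turn [ 0.002 -0.001 -0.004]
[ 0.6098 -0.0122  0.032 ] shift mm [1.  8.  0.6]
```

View pics/v5.png

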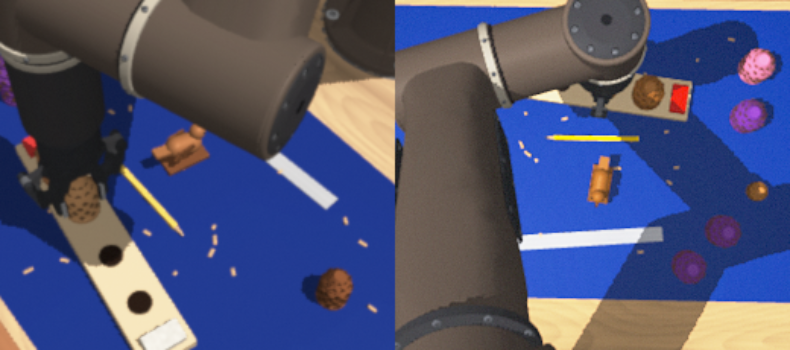

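The pale cone is above mark 2, counted from the red block, and the tall cone is undisturbed at (648,92) in the right half. I'm lowering it.

move_arm:
  plan:
    - [[0, 0, 0, 1, 5, 0, 38], [0, 0, 0, 1, 8, 0, 38], [0, 0, 0, 1, 9, 0, 38], [0, 0, 0, 1, 9, 0, 38]]

```text
time_s: 11.0
ee_pos: [0.6097, -0.0117, 0.0314]
tcp_rot: [0.047, 0.706, -0.705, -0.044]
force: [-3.6, 0.1, 5.6]
finger_gap: 0.0459
```

move_arm:
  plan:
    - [[0, 0, 0, 0, 0, 0, 55], [0, 0, 0, 0, 0, 0, 68], [0, 0, 0, 0, 0, 0, 80], [0, 0, 0, 0, -10, 0, 85], [0, 0, 0, 0, -50, 0, 85], [0, 0, 0, 0, -100, 0, 85], [0, 0, 0, 0, -130, 0, 85], [0, 0, 0, 0, -130, 0, 85]]

```text
time_s: 12.0
ee_pos: [0.6109, -0.0116, 0.1653]
tcp_rot: [0.049, 0.707, -0.705, -0.042]
force: [-0.8, 0.2, -0.6]
finger_gap: 0.0849
```

```bash
python3 g.py .4315 .2745 .17 .4315 .2745 .007
```

```text
t 12.0 p [ 0.6109 -0.0116  0.1653] gap 0.0849 F [-0.8  0.2 -0.6] j [ 0.3   0.3  -0.23  0.   -1.03 -0.43]
[[-0.992  0.01  -0.129]
 [ 0.129  0.002 -0.992]
 [-0.01  -1.    -0.004]]
turn [ 0.004 -0.    -0.01 ]
[0.4315 0.2745 0.17  ] shift mm [ 214.8   -5.9 -260.5]
[0.4315 0.2745 0.007 ] shift mm [ 216.3  157.1 -260. ]
```

move_arm:
  plan:
    - [[0.004, 0, -0.01, 215, -6, -260, 85], [0.004, 0, -0.01, 215, -6, -260, 85], [0.004, 0, -0.01, 215, -6, -260, 85], [0.004, 0, -0.01, 215, -6, -260, 85], [0.004, 0, -0.01, 215, -6, -260, 85], [0.004, 0, -0.01, 215, -6, -260, 85], [0.004, 0, -0.01, 216, 45, -260, 85], [0.004, 0, -0.01, 216, 75, -260, 85]]

```text
time_s: 13.0
ee_pos: [0.4297, 0.2739, 0.0872]
tcp_rot: [-0.045, -0.705, 0.706, 0.046]
force: [-0.3, 1.2, -0.0]
finger_gap: 0.0848
```

```bash
python3 a.py 6; python3 g.py .4315 .2745 .007
```

```text
t 13.1 p [0.429  0.2723 0.086 ] gap 0.0851 F [ 0.  -0.1 -0.1] j [ 0.95  0.24 -0.54 -0.   -0.8  -1.08]
[[-0.992 -0.005 -0.129]
 [ 0.129 -0.005 -0.992]
 [ 0.004 -1.     0.006]]
turn [-0.006 -0.     0.004]
[0.4315 0.2745 0.007 ] shift mm [-2.5 78.9 -2.9]
```

View pics/v6.png

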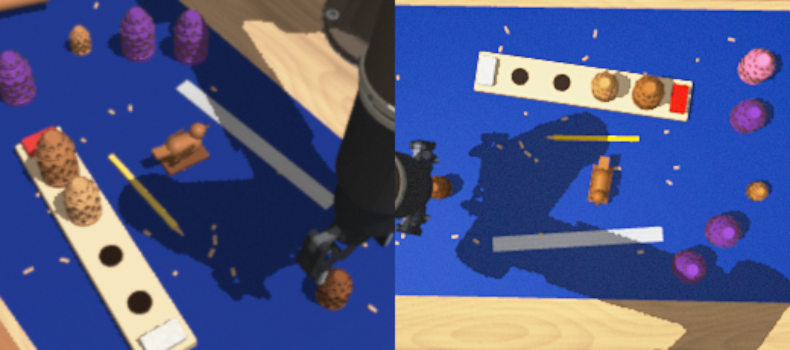

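The first two cones stand on their marks and the gripper is above the dark cone.

move_arm:
  plan:
    - [[-0.006, 0, 0.004, -2, 40, -3, 85], [-0.006, 0, 0.004, -2, 70, -3, 85], [-0.006, 0, 0.004, -2, 79, -3, 85], [-0.006, 0, 0.004, -2, 79, -3, 45], [-0.006, 0, 0.004, -2, 79, -3, 30], [-0.006, 0, 0.004, -2, 79, -3, 30], [-0.006, 0, 0.004, -2, 79, -3, 30], [-0.006, 0, 0.004, -2, 79, -3, 30]]
  newtons: 40

```text
time_s: 14.1
ee_pos: [0.4317, 0.2754, 0.0085]
tcp_rot: [0.046, 0.706, -0.705, -0.045]
force: [-0.4, 0.2, 5.7]
finger_gap: 0.0389
```

```bash
python3 g.py .4315 .2745 .16 .6191 .0621 .16 .6191 .0621 .05
cat > c.py <<'E'
from h import *
import sys
p=np.load(f"pics/top{sys.argv[1]}.npz")
hsv=cv2.cvtColor(p['p'],cv2.COLOR_RGB2HSV)
W=cloud("top",p['d'])
top=[(354.7,151.7),(327.1,147.7),(299.4,143.8),(271.6,139.8)]
for (u,v),H in zip(top,(.084,.071,.058,.045)):
    mk=onz("top",u,v,.018)
    s=(np.hypot(W[...,0]-mk[0],W[...,1]-mk[1])<.037)&(W[...,2]>.018+.008)
    if s.sum()<30: continue
    w=W[s]; h=w[:,2].max(); m=s.astype(np.uint8); y,x=np.nonzero(s)
    (cx,cy),r=cv2.minEnclosingCircle(np.stack([x,y],1).astype(np.float32))
    c=onz("top",cx,cy,.018+.31*H); t=w[w[:,2]>h-.01].mean(0); c2=onz("top",x.mean(),y.mean(),.018+.31*H)
    print("mark",mk[:2].round(4),"n",s.sum(),"ztop",h.round(4),"circle-off mm",((c-mk)[:2]*1e3).round(1),"centroid",((c2-mk)[:2]*1e3).round(1),"tip-off",((t-mk)[:2]*1e3).round(1))
E
python3 c.py 6
```

```text
t 14.1 p [0.4317 0.2754 0.0085] gap 0.0389 F [-0.4  0.2  5.7] j [ 0.95  0.36 -0.61  0.   -0.6  -1.08]
[[-0.992  0.001 -0.129]
 [ 0.129  0.002 -0.992]
 [-0.001 -1.    -0.002]]
turn [ 0.002  0.    -0.001]
[0.4315 0.2745 0.16  ] shift mm [-1.000e-01 -1.515e+02  6.000e-01]
[0.6191 0.0621 0.16  ] shift mm [-213.5 -151.7  187.1]
[0.6191 0.0621 0.05  ] shift mm [-213.4  -41.7  187.3]
mark [ 0.6008 -0.087 ] n 390 ztop 0.1079 circle-off mm [ 0.7 -1.1] centroid [ 0.9 -1.2] tip-off [-1.2  0. ]
mark [ 0.6105 -0.013 ] n 285 ztop 0.0923 circle-off mm [ 1.  -1.1] centroid [ 1.1 -0.3] tip-off [-1.2  0.3]
```

Both placed cones are within about 1 mm of their marks. I'm carrying the dark cone.

move_arm:
  plan:
    - [[0, 0, 0, 0, -50, 0, 30], [0, 0, 0, 0, -105, 0, 30], [0, 0, 0, 0, -152, 0, 30], [0, 0, 0, -45, -152, 40, 30], [0, 0, 0, -90, -152, 79, 30], [0, 0, 0, -135, -152, 118, 30], [0, 0, 0, -180, -152, 158, 30], [0, 0, 0, -213, -152, 187, 30]]

```text
time_s: 15.1
ee_pos: [0.6199, 0.0601, 0.1613]
tcp_rot: [0.047, 0.706, -0.705, -0.045]
force: [-0.4, 0.5, -1.0]
finger_gap: 0.0387
```

```bash
python3 g.py .6191 .0621 .16 .6191 .0621 .033
```

```text
t 15.1 p [0.6199 0.0601 0.1613] gap 0.0387 F [-0.4  0.5 -1. ] j [ 0.41  0.32 -0.21 -0.   -1.04 -0.54]
[[-0.992  0.003 -0.13 ]
 [ 0.13   0.002 -0.992]
 [-0.002 -1.    -0.003]]
turn [ 0.003 -0.001 -0.002]
[0.6191 0.0621 0.16  ] shift mm [ 1.1  1.3 -1.8]
[0.6191 0.0621 0.033 ] shift mm [  1.4 128.3  -1.5]
```

move_arm:
  plan:
    - [[0, 0, 0, 1, 60, -2, 30], [0, 0, 0, 1, 105, -2, 30], [0, 0, 0, 1, 126, -2, 30], [0, 0, 0, 1, 126, -2, 30], [0, 0, 0, 1, 126, -2, 30]]

```text
time_s: 15.72
ee_pos: [0.6204, 0.0629, 0.0369]
tcp_rot: [0.047, 0.707, -0.705, -0.044]
force: [0.2, 0.3, 0.1]
finger_gap: 0.0389
```

```bash
python3 g.py .6191 .0621 .0265
```

```text
t 15.72 p [0.6204 0.0629 0.0369] gap 0.0389 F [0.2 0.3 0.1] j [ 0.41  0.46 -0.33 -0.   -0.78 -0.54]
[[-0.992  0.005 -0.13 ]
 [ 0.13   0.003 -0.992]
 [-0.004 -1.    -0.003]]
turn [ 0.003 -0.001 -0.004]
[0.6191 0.0621 0.0265] shift mm [ 1.2 10.3  1. ]
```

move_arm:
  plan:
    - [[0, 0, 0, 1, 6, 1, 30], [0, 0, 0, 1, 10, 1, 30], [0, 0, 0, 1, 11, 1, 30], [0, 0, 0, 1, 11, 1, 30]]

```text
time_s: 16.23
ee_pos: [0.6195, 0.0622, 0.0266]
tcp_rot: [0.048, 0.707, -0.704, -0.044]
force: [-2.0, 0.1, 4.4]
finger_gap: 0.0387
```

move_arm:
  plan:
    - [[0, 0, 0, 0, 0, 0, 48], [0, 0, 0, 0, 0, 0, 60], [0, 0, 0, 0, 0, 0, 75], [0, 0, 0, 0, -10, 0, 85], [0, 0, 0, 0, -50, 0, 85], [0, 0, 0, 0, -105, 0, 85], [0, 0, 0, 0, -140, 0, 85], [0, 0, 0, 0, -140, 0, 85]]

```text
time_s: 17.23
ee_pos: [0.6207, 0.0623, 0.1711]
tcp_rot: [0.05, 0.708, -0.704, -0.042]
force: [0.7, 0.1, -0.8]
finger_gap: 0.0851
```

```bash
python3 g.py .434 -.282 .17 .434 -.282 .003
```

```text
t 17.23 p [0.6207 0.0623 0.1711] gap 0.0851 F [ 0.7  0.1 -0.8] j [ 0.41  0.31 -0.2   0.   -1.05 -0.54]
[[-0.992  0.012 -0.129]
 [ 0.129  0.005 -0.992]
 [-0.011 -1.    -0.007]]
turn [ 0.007  0.    -0.011]
[ 0.434 -0.282  0.17 ] shift mm [140.7  -2.9 365.5]
[ 0.434 -0.282  0.003] shift mm [142.6 164.1 366.6]
```

move_arm:
  plan:
    - [[0.007, 0, -0.011, 141, -3, 366, 85], [0.007, 0, -0.011, 141, -3, 366, 85], [0.007, 0, -0.011, 141, -3, 366, 85], [0.007, 0, -0.011, 141, -3, 366, 85], [0.007, 0, -0.011, 141, -3, 366, 85], [0.007, 0, -0.011, 141, -3, 366, 85], [0.007, 0, -0.011, 141, -3, 366, 85], [0.007, 0, -0.011, 141, -3, 366, 85]]

```text
time_s: 18.23
ee_pos: [0.4329, -0.2832, 0.1699]
tcp_rot: [-0.046, -0.705, 0.706, 0.047]
force: [-0.2, -0.4, -0.6]
finger_gap: 0.0847
```

```bash
python3 a.py 7; python3 c.py 7; python3 g.py .434 -.282 .09 .434 -.282 .003
```

```text
mark [ 0.6008 -0.087 ] n 73 ztop 0.1034 circle-off mm [17.6 -5.3] centroid [22.4 -5.9] tip-off [ 9.7 -3.1]
mark [ 0.6105 -0.013 ] n 290 ztop 0.0926 circle-off mm [ 0.9 -1.1] centroid [ 1.1 -0.6] tip-off [-1.2 -0.5]
mark [0.62   0.0614] n 207 ztop 0.0795 circle-off mm [ 1.2 -0.2] centroid [ 1.2 -0.2] tip-off [-0.7 -0.6]
t 18.32 p [ 0.4339 -0.282   0.17  ] gap 0.0849 F [ 0.8  0.3 -0.3] j [-0.2   0.15 -0.42  0.   -1.    0.07]
[[-0.992 -0.    -0.129]
 [ 0.129 -0.    -0.992]
 [ 0.    -1.     0.   ]]
turn [-0.  0.  0.]
[ 0.434 -0.282  0.09 ] shift mm [-0.1 80.  -0.1]
[ 0.434 -0.282  0.003] shift mm [-1.00e-01  1.67e+02 -1.00e-01]
```

View pics/v7.png

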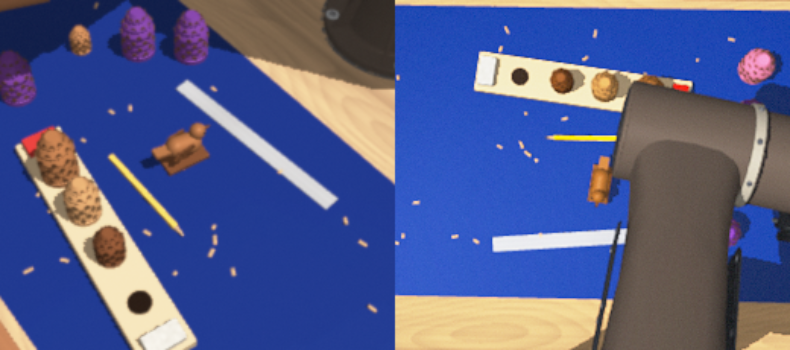

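Three cones are on their marks; only the one at the white end, (139,301) in the left half, is free. I'll check clearances around the honey cone before descending.

Run:
```python
from h import *
for uv in((406,241),(384,264),(423,165)): print(onz("top",*uv,.03).round(3))
print(proj("scene",(.434,-.282,.17)))
p=cv2.imread("pics/scene7.png")[0:200,130:430]; cv2.imwrite("pics/v8.png",cv2.resize(p,None,fx=2.5,fy=2.5))
```

```text
[ 0.365 -0.223  0.03 ]
[ 0.305 -0.166  0.03 ]
[ 0.566 -0.267  0.03 ]
[243.69116533  65.84469292]
```

View pics/v8.png

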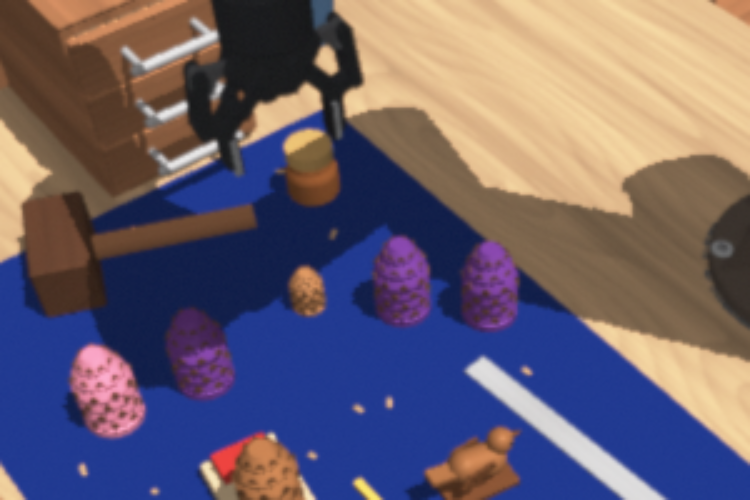

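move_arm:
  plan:
    - [[0, 0, 0, 0, 60, 0, 65], [0, 0, 0, 0, 110, 0, 65], [0, 0, 0, 0, 150, 0, 65], [0, 0, 0, 0, 163, 0, 65], [0, 0, 0, 0, 165, 0, 65], [0, 0, 0, 0, 165, 0, 65]]

```text
time_s: 19.08
ee_pos: [0.4352, -0.2821, 0.0062]
tcp_rot: [-0.046, -0.705, 0.706, 0.045]
force: [-0.3, 0.1, 0.6]
finger_gap: 0.0653
```

```bash
python3 g.py .434 -.282 .004
```

```text
t 19.07 p [ 0.4352 -0.2821  0.0062] gap 0.0653 F [-0.3  0.1  0.6] j [-0.2   0.37 -0.6   0.   -0.61  0.07]
[[-0.992  0.002 -0.128]
 [ 0.128 -0.001 -0.992]
 [-0.002 -1.     0.001]]
turn [-0.001  0.001 -0.002]
[ 0.434 -0.282  0.004] shift mm [1.2 2.2 0.1]
```

move_arm:
  plan:
    - [[0, 0, 0, 1, 2, 0, 45], [0, 0, 0, 1, 2, 0, 25], [0, 0, 0, 1, 2, 0, 25], [0, 0, 0, 1, 2, 0, 25], [0, 0, 0, 1, 2, 0, 25], [0, 0, 0, 1, 2, 0, 25]]
  newtons: 40

```text
time_s: 19.82
ee_pos: [0.4348, -0.2821, 0.0054]
tcp_rot: [-0.047, -0.705, 0.706, 0.044]
force: [-1.1, 2.1, 7.3]
finger_gap: 0.0315
```

```bash
python3 g.py .434 -.282 .17  .629 .1369 .17
```

```text
t 19.82 p [ 0.4348 -0.2821  0.0054] gap 0.0315 F [-1.1  2.1  7.3] j [-0.2   0.37 -0.6   0.   -0.6   0.07]
[[-0.992  0.004 -0.128]
 [ 0.128 -0.001 -0.992]
 [-0.004 -1.     0.001]]
turn [-0.001  0.001 -0.004]
[ 0.434 -0.282  0.17 ] shift mm [   0.2 -164.6    0.2]
[0.629  0.1369 0.17  ] shift mm [-139.6 -164.5 -440.2]
```

move_arm:
  plan:
    - [[0, 0, -0.004, 0, -50, 0, 25], [0, 0, -0.004, 0, -105, 0, 25], [0, 0, -0.004, 0, -165, 0, 25], [0, 0, -0.004, 0, -165, 0, 25], [0, 0, -0.004, -19, -165, -59, 25], [0, 0, -0.004, -37, -165, -117, 25], [0, 0, -0.004, -56, -165, -176, 25], [0, 0, -0.004, -74, -165, -234, 25]]

```text
time_s: 20.82
ee_pos: [0.5378, -0.0575, 0.1705]
tcp_rot: [-0.045, -0.705, 0.706, 0.045]
force: [0.4, -0.0, -0.4]
finger_gap: 0.0318
```

```bash
python3 g.py .629 .1369 .17
```

```text
t 20.82 p [ 0.5378 -0.0575  0.1705] gap 0.0318 F [ 0.4 -0.  -0.4] j [ 0.26  0.19 -0.37  0.   -1.01 -0.39]
[[-0.992 -0.    -0.128]
 [ 0.128 -0.001 -0.992]
 [ 0.    -1.     0.001]]
turn [-0.001  0.001  0.   ]
[0.629  0.1369 0.17  ] shift mm [ -65.5    0.4 -204.4]
```

move_arm:
  plan:
    - [[0, 0, 0, -20, 0, -60, 25], [0, 0, 0, -40, 0, -120, 25], [0, 0, 0, -58, 0, -180, 25], [0, 0, 0, -65, 0, -204, 25], [0, 0, 0, -65, 0, -204, 25], [0, 0, 0, -65, 60, -204, 25], [0, 0, 0, -65, 110, -204, 25], [0, 0, 0, -65, 130, -204, 25]]

```text
time_s: 21.82
ee_pos: [0.6258, 0.134, 0.0372]
tcp_rot: [-0.044, -0.705, 0.707, 0.048]
force: [-0.1, -0.2, 0.3]
finger_gap: 0.0309
```

```bash
python3 a.py 9; python3 g.py .629 .1369 .0235
```

```text
t 21.93 p [0.626  0.1342 0.0377] gap 0.0317 F [-0.7 -0.6  0.3] j [ 0.52  0.48 -0.28  0.   -0.81 -0.65]
[[-0.992 -0.005 -0.13 ]
 [ 0.13  -0.003 -0.992]
 [ 0.005 -1.     0.004]]
turn [-0.004 -0.001  0.005]
[0.629  0.1369 0.0235] shift mm [-2.6 14.1 -3.2]
```

View pics/v9.png

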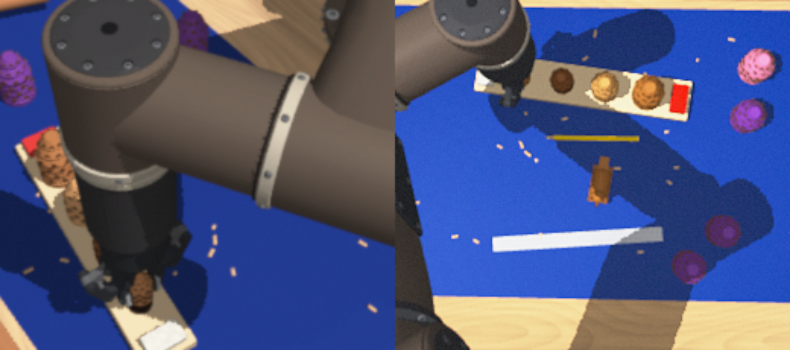

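The honey cone hangs over the last mark, about 3 mm short of it. I'll correct that and lower.

move_arm:
  plan:
    - [[-0.004, 0, 0.005, -3, 5, -3, 25], [-0.004, 0, 0.005, -3, 9, -3, 25], [-0.004, 0, 0.005, -3, 10, -3, 25], [-0.004, 0, 0.005, -3, 10, -3, 25]]

```text
time_s: 22.42
ee_pos: [0.6296, 0.1369, 0.0281]
tcp_rot: [0.046, 0.706, -0.705, -0.046]
force: [-0.0, 1.0, -0.1]
finger_gap: 0.0317
```

```bash
python3 g.py .629 .1369 .0230
```

```text
t 22.43 p [0.6296 0.1369 0.0281] gap 0.0317 F [-0.   1.  -0.1] j [ 0.52  0.5  -0.29 -0.   -0.79 -0.65]
[[-0.992  0.001 -0.13 ]
 [ 0.13   0.001 -0.992]
 [-0.001 -1.    -0.001]]
turn [ 0.001 -0.001 -0.001]
[0.629  0.1369 0.023 ] shift mm [0.6 5.1 0. ]
```

move_arm:
  plan:
    - [[0, 0, 0, 0, 3, 0, 25], [0, 0, 0, 0, 5, 0, 25], [0, 0, 0, 0, 6, 0, 25], [0, 0, 0, 0, 6, 0, 25]]

```text
time_s: 22.92
ee_pos: [0.6296, 0.137, 0.0235]
tcp_rot: [0.046, 0.706, -0.705, -0.045]
force: [-4.7, -0.4, 11.4]
finger_gap: 0.0315
```

move_arm:
  plan:
    - [[0, 0, 0, 0, 0, 0, 40], [0, 0, 0, 0, 0, 0, 55], [0, 0, 0, 0, 0, 0, 75], [0, 0, 0, 0, -10, 0, 85], [0, 0, 0, 0, -50, 0, 85], [0, 0, 0, 0, -105, 0, 85], [0, 0, 0, 0, -150, 0, 85], [0, 0, 0, 0, -180, 0, 85]]

```text
time_s: 23.92
ee_pos: [0.63, 0.137, 0.2071]
tcp_rot: [0.047, 0.706, -0.705, -0.044]
force: [0.5, 0.7, -0.4]
finger_gap: 0.085
```

```bash
python3 g.py .45 .45 .25
```

```text
t 23.93 p [0.63   0.137  0.2071] gap 0.085 F [ 0.5  0.7 -0.4] j [ 0.52  0.32 -0.1   0.   -1.15 -0.65]
[[-0.992  0.005 -0.129]
 [ 0.129  0.002 -0.992]
 [-0.004 -1.    -0.003]]
turn [ 0.003 -0.    -0.004]
[0.45 0.45 0.25] shift mm [ 218.7  -43.1 -287.2]
```

move_arm:
  plan:
    - [[0, 0, 0, 40, -43, -50, 85], [0, 0, 0, 80, -43, -100, 85], [0, 0, 0, 120, -43, -150, 85], [0, 0, 0, 160, -43, -200, 85], [0, 0, 0, 190, -43, -250, 85], [0, 0, 0, 218, -43, -287, 85], [0, 0, 0, 218, -43, -287, 85], [0, 0, 0, 218, -43, -287, 85]]

```text
time_s: 24.92
ee_pos: [0.4504, 0.4498, 0.2501]
tcp_rot: [0.047, 0.706, -0.705, -0.044]
force: [0.8, -0.3, -0.7]
finger_gap: 0.0851
```

```bash
python3 a.py 10; python3 c.py 10; cp pics/top10.npz pics/top0b.npz
python3 - <<'E'
from h import *
F={}
for n,sd in (("top",(326,208)),("scene",(320,187))):
    for k in("0","10"):
        m=objmask(np.load(f"pics/{n}{k}.npz")['p'],sd); y,x=np.nonzero(m); print(n,k,"bird",m.sum(),x.mean().round(1),y.mean().round(1),x.min(),x.max(),y.min(),y.max())
E
```

```text
mark [ 0.6008 -0.087 ] n 387 ztop 0.1065 circle-off mm [ 0.7 -1.1] centroid [ 1. -1.] tip-off [-1.2 -0.2]
mark [ 0.6105 -0.013 ] n 287 ztop 0.0942 circle-off mm [1.3 0.4] centroid [ 1.2 -0.4] tip-off [-1.3 -0.2]
mark [0.62   0.0614] n 208 ztop 0.0795 circle-off mm [ 1.2 -0.2] centroid [ 1.1 -0.2] tip-off [-1.2 -0.5]
mark [0.6297 0.1363] n 140 ztop 0.0661 circle-off mm [0.9 1.3] centroid [1.6 0.5] tip-off [ 0.3 -1.1]
top 0 bird 357 325.3 208.8 317 338 193 225
top 10 bird 356 325.3 208.8 317 338 193 225
scene 0 bird 705 319.6 188.0 300 336 171 204
scene 10 bird 705 319.6 188.0 300 336 171 204
```

View pics/v10.png

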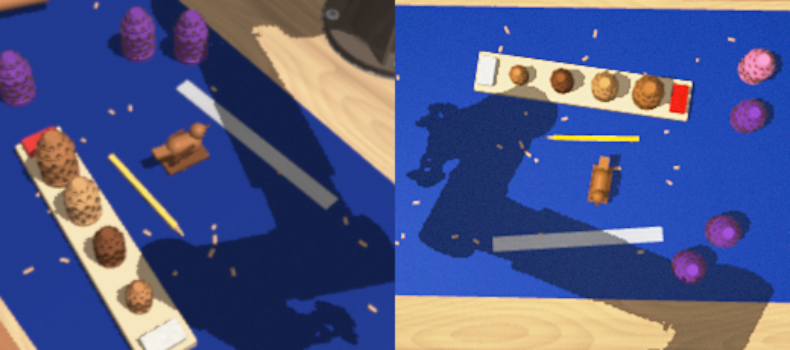

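All four cones stand upright on their marks, tallest beside the red block at the right. The bird has not moved, and the arm is clear.

```bash
python3 -c "
from workcell import job; print(job.hand_in())"
```

```text
the job is handed in; nothing more can be done
None
```

All four pinecones are standing upright and released on their marks, in order of height: mid brown (tallest) next to the red block, then pale, dark brown and honey. I handed the job in at about 25 s, with the arm well clear of everything.

**Centring:** in the last overhead picture each cone was within about 1–2 mm of its mark.

**Height:** the cone tops measured 2–5 mm higher than the listed heights. I put this down to depth noise, because the forces at set-down showed each cone reaching the board at the expected height.

**Bystanders:** the bird looked the same in both cameras before and after the job. I did not measure the pink and purple look-alikes, but the last pictures show the ones in view standing.

**Disagreement:** the two cameras' positions for the marks differed by about 2 mm, which is within the stated calibration. I used their average for placing. The centring figures come from the overhead camera alone.

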